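# Reset the hidden breaker in the pit

## Task

The robot's breaker has tripped, and its reset button is out of sight somewhere under the slot of the black breaker box. First lift the aluminium tube off the box and lay it gently and flat in the orange tray, then take the long blue-handled probe, feel along the slot floor with its tip until it drops into the hidden hole, and push the button all the way in. Finally hang the long probe back upright in the free hole of its rack, and leave the battery, wheel, bottle and short probe as they are.

Things in the scene. Friction and masses are not known exactly. Their poses are not given: they have to be found in the camera images.
- breaker_box: fixed black box, 90 mm (x) by 270 mm (y) by 70 mm high; origin at the centre of its underside, z up; a yellow-lipped slot runs along its y axis through the middle of the top. Three studs 25 mm high stand on the top: a red one 24 mm across at y = +120 mm, two brass ones 18 mm across at x = -18 and +18 mm, y = -121 mm
- slot (a point): centre of the slot's mouth, level with the box's top, axes as the box's. Slot 14 mm wide (x), 104 mm long (y -52 to +52 mm), lips bevelled at 45 degrees to 24 mm at the top. Its floor is 15 mm below the top. In the floor is a hole, as wide as the slot and 14 mm long in y, its centre anywhere from y = -40 to +40 mm (not given: feel for it)
- reset_button (a joint): travel of the reset button in the hidden hole: 0 = popped out (tripped), 0.010 m = fully in. Its flat black top, 12 mm across, starts 6 mm below the slot's floor. It slides straight down against about 5 N of friction, has no spring and stays where it is pushed
- long_probe: loose steel probe with blue handle, 0.15 kg, hangs upright in a rack hole. Origin: centre of the underside of its dark collar, z up towards the handle. Collar 30 mm across, 8 mm thick; above it a square handle 26 by 26 mm, 8 to 83 mm above the origin, faces square to its x and y axes; below it a straight shaft 8 mm across, round-ended, 110 mm long
- long_tip (a point): the very end of the long probe's shaft, 110 mm below the body's origin
- short_probe: look-alike probe with a red handle and a shaft only 65 mm long, otherwise of the same size; hangs in the other hole of the rack; to be left alone
- rack: fixed aluminium rack, 170 mm (x) by 60 mm (y), 125 mm high, origin at the centre of its underside: a plate 12 mm thick on two end legs, with two through holes 14 mm across (mouths chamfered to 20 mm) at x = -40 and +40 mm. A probe hangs with its shaft through a hole and its collar's underside resting on the plate
- hole_a (a point): centre of the rack hole at x = -40 mm, at the plate's top face (125 mm above the table)
- hole_b (a point): centre of the rack hole at x = +40 mm, at the plate's top face (125 mm above the table)
- tube: loose aluminium square tube, 140 mm long (its x axis) by 25 mm by 25 mm, 0.13 kg, lying across the box's top over the slot; origin at the centre of its underside
- tray: fixed open orange tray, 210 mm (x) by 120 mm (y) by 25 mm high, walls 4 mm, floor about 4 mm thick; origin at the centre of its underside
- battery: bystander: grey battery with a blue band, 65 by 150 by 90 mm high, 2.4 kg, origin at the centre of its underside
- wheel: bystander: black wheel with a blue hub lying flat, 100 mm across, 25 mm high, origin at the centre of its underside
- bottle: bystander: white bottle with a blue label and red cap, 44 mm across, 100 mm high, origin at the centre of its underside

How it is judged:
By the outcome, as a careful person would: the job done as asked, in the order asked, and still so for the second after the job is handed in, with the robot touching nothing.
It also fails if it takes over 72 s, if anything falls off the work surface, if the arm or the gripper's body presses on something with over 40 N, if the wrist force passes 120 N, or if a joint passes its speed limit or range.

## Robot

A 7-joint arm with a two-finger parallel gripper is mounted at the origin on the work surface. World frame = base frame: x ahead of the robot, y to its left, z up, the work surface at z = 0. Lengths are in m, angles in degrees, forces in N, time in s.
With the tool pointing down it reaches from about 0.425 to 0.925 m from the base axis. Payload 6.8 kg.
Tool frame: the origin (TCP) lies at the centre of the arm's flange, where the gripper is bolted on; the fingertips stand 182 mm ahead of it and the grasp point (between the pads) lies 163 mm ahead of it (r.tips_ahead is the distance from the TCP to the fingertips, in m); z points along the fingers, y is the line along which they close (so a half turn about z gives the same grasp; the last joint's range is limited). The gripper opens to 88 mm and grips with 3 to 60 N. Pads are 20 mm wide; open, the fingers measure 115 mm over their backs; the gripper's body (75 mm by 178 mm) begins 61 mm behind the grasp point.
Start: joints at [-81.308, 27.33, 1.283, 89.118, -0.659, 63.558, -4.761], TCP at [0.173, 0.652, 0.405] pointing down, gripper open.
Joint ranges: [-169.35, 169.35], [-19.33, 120.38], [-80.79, 83.38], [13.8, 139.57], [-78.32, 258.32], [9.67, 109.79], [-169.56, 169.56]. Speed limits (degrees/s): [136.94, 136.94, 180, 180, 180, 180, 180].

## Interface

Orientations are given as a 3x3 rotation matrix whose columns are the frame's x, y, z axes.
In Python, from plant import r, get_image gives the robot as it stands.
- The arm moves only by the shell command python3 -m jog 'ROWS' [FORCE]. ROWS is JSON, a list of rows, each an object of numbers: "gripper": the opening, from 0 (shut) to 1 (fully open); "x", "y", "z": the shift along the world's x, y, z scaled (see below); "twist": the turn about the world's z scaled (see below). A call has 1 to 10 rows; each row shifts and turns the commanded pose from where the row before left it; what a row does not reach is not made up. The controller multiplies each number of a shift by 20 cm and each number of a turn by pi/4 rad. A row lasts 1/12 s, in which the tool goes at most 41.7 mm and 7.16 degrees, less where a joint would pass 70% of its speed; a pose out of reach is approached as far as the arm can. A call with a number of a shift or a turn outside -1 to 1 is refused whole. A call with a gripper value outside its range is refused whole. The fingers move at their own pace and stop on an object; FORCE is the grip in N (left out, the last holds). Time passes only in rows, so rows that do not move let the fingers close. It gives the time, the measured TCP pose, the force, the opening and the grip force at its end, in the units of the state.
- r.observe(): the state, without advancing time (a new reading comes with each control period).
- get_image(name): name is "scene" or "side" or "wrist"; returns a dict with "color" (400x640x3 uint8, blue, green, red), "camera_matrix" (3x3 intrinsics, pixels), "eye" and "rotation" of the camera in the world; the wrist camera has in their place "T_tool_cam" (4x4, takes a point from camera to tool coordinates, whose origin is the TCP and whose axes are the flange's). Camera axes: x right, y up, looking along -z (the intrinsics and any distortion apply to the point x, -y, -z); pixel columns grow to the right and rows downward; lengths in m; the calibration is good to about 2 mm. A picture is of the moment at which its call begins: read the wrist's pose just before it. There is no depth.
- r.job_done(): hands the job in; it is judged then, once.
The state is a dict: "time": time; "qpos": joint angles; "dq": joint speeds; "tau": joint torques, N m; "ee_pos": TCP position; "tcp_rot": TCP orientation; "contact_force": force on the tool from outside, world axes, zero at the start; "wrist_torque": the same for the moment, N m; "gripper_width": finger opening in m; "finger_force": force on a finger pad.
Only numpy, scipy, OpenCV 4.12 (cv2) and the standard library are available. Lean on these libraries where they do the work, as an engineer would, in place of code of your own. Each camera call takes 0.05 s, during which the arm holds its last target. There are 200 camera calls.

## Working session

There is one attempt and no reset: what is moved stays moved. The work goes in short steps, Python scripts to look and compute and a shell command to move; the robot and the scene stay as the last step left them, time stands still between calls to the robot, and variables do not carry over. Pictures are saved under pics/ and viewed, at most 10 in all, crops included, and the job is handed in when it is done.

```bash
ls; mkdir -p pics; cat > h.py <<'E'
import numpy as np, cv2
from plant import r, get_image
def save(name,fn):
    s=r.observe(); d=get_image(name); cv2.imwrite('pics/'+fn+'.png',d['color'])
    K=np.array(d['camera_matrix'])
    if 'eye' in d: eye=np.array(d['eye']); R=np.array(d['rotation'])
    else:
        T=np.array(d['T_tool_cam']); Rt=np.array(s['tcp_rot']).reshape(3,3); eye=np.array(s['ee_pos'])+Rt@T[:3,3]; R=Rt@T[:3,:3]
    np.savez('pics/'+fn+'.npz',K=K,eye=eye,R=R); print([k for k in d],eye.round(3)); return d
def pt(fn,u,v,z):
    c=np.load('pics/'+fn+'.npz'); p=np.linalg.inv(c['K'])@[u,v,1]; d=c['R']@[p[0],-p[1],-p[2]]
    return (c['eye']+d*(z-c['eye'][2])/d[2]).round(4)
def px(fn,P):
    c=np.load('pics/'+fn+'.npz'); q=c['R'].T@(np.array(P)-c['eye']); q=c['K']@[q[0],-q[1],-q[2]]; return (q[:2]/q[2]).round(1)
E
python3 - <<'E'
from h import *
for n in ('scene','side'): save(n,n+'0')
s=r.observe(); print({k:np.round(v,3).tolist() for k,v in s.items()})
E
```

```text
pics
['color', 'camera_matrix', 'eye', 'rotation'] [ 1.65  -0.022  0.823]
['color', 'camera_matrix', 'eye', 'rotation'] [ 0.509 -0.683  0.838]
{'time': 0.1, 'qpos': [-81.307, 27.37, 1.281, 89.17, -0.661, 63.556, -4.762], 'dq': [0.021, -0.056, 0.043, -0.109, -0.018, -0.102, -0.018], 'tau': [0.004, -58.409, 1.54, -27.331, -0.054, 0.013, 0.0], 'ee_pos': [0.173, 0.652, 0.404], 'tcp_rot': [[-0.966, 0.257, -0.0], [0.257, 0.966, -0.002], [-0.0, -0.002, -1.0]], 'contact_force': [-0.24, -0.179, 0.464], 'wrist_torque': [-0.013, 0.001, -0.005], 'finger_force': 0.0, 'gripper_width': 0.088}
```

View pics/scene0.png

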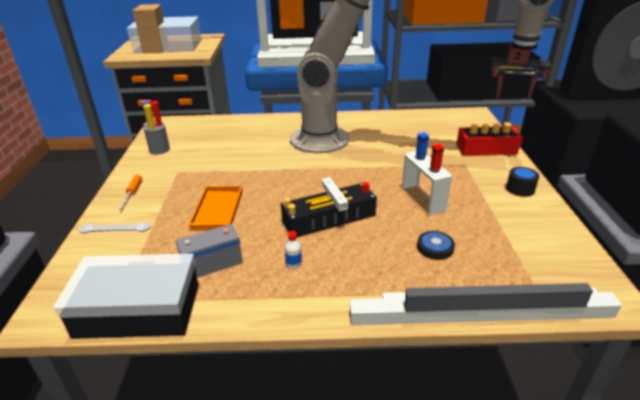

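View pics/side0.png

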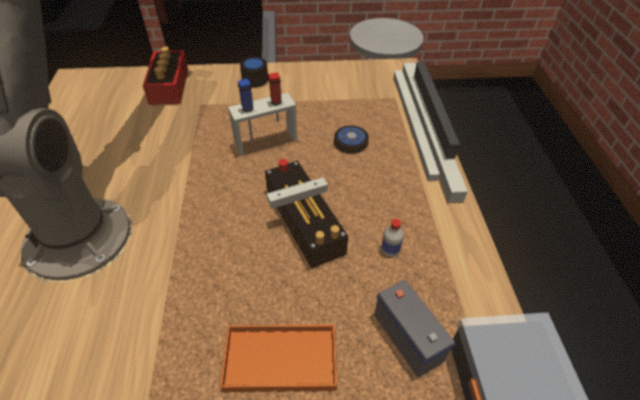

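The side view shows the tube's ends near (269,199)/(327,186), the red stud at (283,163), brass studs at (320,236)/(335,230), the blue handle top at (245,84), the red handle top at (275,76), and the tray corners at (230,327)/(335,327)/(337,388)/(223,388). In the scene view, the tube runs (328,182)–(343,206).

```bash
python3 - <<'E'
from h import *
for n,u,v,z in [('tubeL',268,197,.095),('tubeR',327,184,.095),('red',283,163,.095),('br1',320,236,.095),('br2',335,230,.095),('blue',245,83,.208),('redh',275,76,.208),('t1',230,327,.025),('t2',335,327,.025),('t3',337,388,.025),('t4',223,388,.025),('rackL',229,108,.125),('rackR',293,97,.125),('wheel',351,138,.025),('bottlecap',396,223,.1),('bat1',400,292,.09),('bat2',433,338,.09)]:
    print(n,pt('side0',u,v,z))
for n,u,v,z in [('tube1',327,181,.095),('tube2',342,206,.095),('red',366,186,.095),('blue',422,136,.208),('redh',437,148,.208),('t',241,188,.025),('t',193,226,.025),('bottle',293,236,.1)]:
    print('sc',n,pt('scene0',u,v,z))
E
```

```text
tubeL [0.452  0.0111 0.095 ]
tubeR [0.5892 0.0436 0.095 ]
red [0.4883 0.122  0.095 ]
br1 [ 0.5613 -0.1081  0.095 ]
br2 [ 0.5944 -0.0942  0.095 ]
blue [0.4027 0.2989 0.208 ]
redh [0.4777 0.3263 0.208 ]
t1 [ 0.3731 -0.2669  0.025 ]
t2 [ 0.5785 -0.2812  0.025 ]
t3 [ 0.5706 -0.3986  0.025 ]
t4 [ 0.3675 -0.3842  0.025 ]
rackL [0.3506 0.3125 0.125 ]
rackR [0.5218 0.3524 0.125 ]
wheel [0.6802 0.2894 0.025 ]
bottlecap [ 0.7265 -0.0877  0.1   ]
bat1 [ 0.7046 -0.2499  0.09  ]
bat2 [ 0.7451 -0.3465  0.09  ]
sc tube1 [0.469  0.0144 0.095 ]
sc tube2 [0.6024 0.0509 0.095 ]
sc red [0.5031 0.1277 0.095 ]
sc blue [0.4139 0.2987 0.208 ]
sc redh [0.4919 0.3249 0.208 ]
sc t [ 0.3836 -0.2615  0.025 ]
sc t [ 0.5814 -0.3764  0.025 ]
sc bottle [ 0.7356 -0.0807  0.1   ]
```

```bash
python3 -m jog '[{"z":0.15,"x":0.05,"y":-0.1,"gripper":1},{"z":0.1,"x":0.09,"y":-0.15},{"x":0.1,"y":-0.175,"twist":0.15},{"x":0.1,"y":-0.175,"twist":0.15},{"x":0.1,"y":-0.175,"twist":0.15},{"x":0.1,"y":-0.175,"twist":0.15},{"x":0.1,"y":-0.175},{"x":0.1,"y":-0.175},{"x":0.1,"y":-0.175},{"x":0.1,"y":-0.175}]'
```

```text
$[0]: bad value
```

```bash
python3 -m jog '[{"x":0.1,"y":-0.175},{"x":0.1,"y":-0.175},{"x":0.1,"y":-0.175},{"x":0.1,"y":-0.175},{"x":0.1,"y":-0.175},{"x":0.1,"y":-0.175},{"x":0.1,"y":-0.175},{"x":0.1,"y":-0.175},{}]'; python3 -c "
from h import *
save('wrist','w1'); print(r.observe()['ee_pos'],r.observe()['tcp_rot'],r.observe()['time'])"
```

```text
['color', 'camera_matrix', 'T_tool_cam'] [0.099 0.671 0.386]
[0.17332399 0.65215832 0.40391827] [[-9.66448941e-01  2.56858632e-01 -2.94650762e-04]
 [ 2.56858793e-01  9.66447986e-01 -1.36031274e-03]
 [-6.46434350e-05 -1.39035645e-03 -9.99999031e-01]] 0.15$[0]: bad value
```

```bash
python3 -m jog '[{"gripper":1,"x":0.05,"y":-0.1,"z":0.15,"twist":0},{"gripper":1,"x":0.09,"y":-0.15,"z":0.1,"twist":0},{"gripper":1,"x":0.1,"y":-0.175,"z":0,"twist":0.15},{"gripper":1,"x":0.1,"y":-0.175,"z":0,"twist":0.15},{"gripper":1,"x":0.1,"y":-0.175,"z":0,"twist":0.15},{"gripper":1,"x":0.1,"y":-0.175,"z":0,"twist":0.15},{"gripper":1,"x":0.1,"y":-0.175,"z":0,"twist":0},{"gripper":1,"x":0.1,"y":-0.175,"z":0,"twist":0},{"gripper":1,"x":0.1,"y":-0.175,"z":0,"twist":0},{"gripper":1,"x":0.1,"y":-0.175,"z":0,"twist":0}]'
```

```text
time: 0.98
ee_pos: [0.3619, 0.3203, 0.4546]
tcp_rot: [[-0.978, -0.21, -0.0], [-0.21, 0.978, 0.0], [0.0, 0.0, -1.0]]
contact_force: [0.7, 0.3, 0.1]
gripper_width: 0.0877
finger_force: 0.0
```

```bash
python3 -m jog '[{"gripper":1,"x":0.1,"y":-0.175,"z":0,"twist":0},{"gripper":1,"x":0.1,"y":-0.175,"z":0,"twist":0},{"gripper":1,"x":0.1,"y":-0.175,"z":0,"twist":0},{"gripper":1,"x":0.1,"y":-0.175,"z":0,"twist":0.02},{"gripper":1,"x":0.1,"y":-0.175,"z":-0.05,"twist":0},{"gripper":1,"x":0.1,"y":-0.175,"z":-0.1,"twist":0},{"gripper":1,"x":0.1,"y":-0.175,"z":-0.1,"twist":0},{"gripper":1,"x":0.1,"y":-0.17,"z":-0.1,"twist":0},{"gripper":1,"x":0,"y":0,"z":0,"twist":0},{"gripper":1,"x":0,"y":0,"z":0,"twist":0}]'; python3 -c "
from h import *
save('wrist','w2'); print(r.observe()['ee_pos'],r.observe()['tcp_rot'],r.observe()['time'])"
```

```text
time: 1.82
ee_pos: [0.5174, 0.0484, 0.3876]
tcp_rot: [[-0.975, -0.221, -0.003], [-0.221, 0.975, -0.002], [0.003, -0.001, -1.0]]
contact_force: [-0.6, 0.2, -0.3]
gripper_width: 0.0876
finger_force: 0.0
['color', 'camera_matrix', 'T_tool_cam'] [0.442 0.03  0.37 ]
[0.51721719 0.05017704 0.38828653] [[-9.74698475e-01 -2.23518970e-01 -1.46711298e-03]
 [-2.23518681e-01  9.74699579e-01 -3.60582753e-04]
 [ 1.51059149e-03 -2.35323018e-05 -9.99998859e-01]] 1.8667
```

View pics/w2.png

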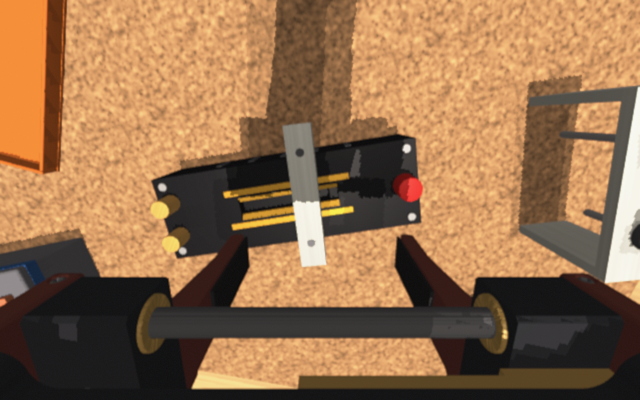

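The wrist view shows the tube top with ends at (283–310,124) and (301–326,265), the red stud top near (409,187), brass studs near (160,209) and (172,243), and the slot's lips spanning (224,194)–(349,176) and (233,227)–(353,210).

```bash
python3 - <<'E'
from h import *
P=lambda u,v,z:pt('w2',u,v,z)[:2]
a=[P(283,127,.095),P(310,123,.095),P(326,264,.095),P(301,267,.095)]
print('tube',a,'c',np.mean(a,0)); d=(a[2]+a[3]-a[0]-a[1])/2; print(np.hypot(*d),np.degrees(np.arctan2(d[1],d[0])))
red,b1,b2=P(409,187,.095),P(160,209,.095),P(172,243,.095)
print('red',red,b1,b2, 'len',np.hypot(*(red-(b1+b2)/2)),np.hypot(*(b1-b2)))
d=red-(b1+b2)/2; print('boxyaw',np.degrees(np.arctan2(d[1],d[0]))-90,'boxc',(b1+b2)/2+d*121/241)
s=[P(224,194,.07),P(349,176,.07),P(353,210,.07),P(233,227,.07)]; print('slot',s,np.mean(s,0))
c=[P(153,181,.07),P(414,137,.07),P(421,220,.07),P(176,257,.07)]; print('box',c,np.mean(c,0))
E
```

```text
tube [array([ 0.4589, -0.0017]), array([0.4502, 0.0212]), array([0.583 , 0.0664]), array([0.592 , 0.0421])] c [0.521025 0.032   ]
0.14019968794544438 18.506027344556067
red [0.4868 0.125 ] [ 0.5609 -0.1038] [ 0.5944 -0.0895] len 0.23954633163544795 0.03642444234302024
boxyaw 22.287764551935453 boxc [0.53203651 0.01463485]
slot [array([ 0.5405, -0.0521]), array([0.4933, 0.0703]), array([0.5278, 0.0834]), array([ 0.5749, -0.0378])] [0.534125 0.01595 ]
box [array([ 0.5429, -0.1251]), array([0.4413, 0.1232]), array([0.5226, 0.157 ]), array([ 0.6242, -0.0947])] [0.53275 0.0151 ]
```

```bash
python3 -m jog '[{"gripper":1,"x":0.02,"y":-0.09,"z":-0.1,"twist":0.12},{"gripper":1,"x":0,"y":0,"z":-0.18,"twist":0},{"gripper":1,"x":0,"y":0,"z":-0.18,"twist":0},{"gripper":1,"x":0,"y":0,"z":-0.12,"twist":0},{"gripper":1,"x":0,"y":0,"z":-0.06,"twist":0},{"gripper":1,"x":0,"y":0,"z":0,"twist":0},{"gripper":1,"x":0,"y":0,"z":0,"twist":0}]' 20
```

```text
time: 2.45
ee_pos: [0.5212, 0.034, 0.2611]
tcp_rot: [[-0.948, -0.318, -0.0], [-0.318, 0.948, 0.001], [0.0, 0.001, -1.0]]
contact_force: [0.1, 0.3, 1.0]
gripper_width: 0.0876
finger_force: 0.0
```

```bash
python3 -m jog '[{"gripper":0,"x":0,"y":-0.01,"z":-0.015,"twist":0},{"gripper":0,"x":0,"y":0,"z":0,"twist":0},{"gripper":0,"x":0,"y":0,"z":0,"twist":0},{"gripper":0,"x":0,"y":0,"z":0,"twist":0},{"gripper":0,"x":0,"y":0,"z":0,"twist":0},{"gripper":0,"x":0,"y":0,"z":0,"twist":0},{"gripper":0,"x":0,"y":0,"z":0,"twist":0},{"gripper":0,"x":0,"y":0,"z":0,"twist":0}]' 20
```

```text
time: 3.12
ee_pos: [0.5213, 0.0305, 0.2578]
tcp_rot: [[-0.949, -0.316, 0.0], [-0.316, 0.949, 0.0], [-0.0, 0.0, -1.0]]
contact_force: [0.5, -0.7, -0.6]
gripper_width: 0.038
finger_force: 0.0
```

```bash
python3 -m jog '[{"gripper":0,"x":0,"y":0,"z":0,"twist":0},{"gripper":0,"x":0,"y":0,"z":0,"twist":0},{"gripper":0,"x":0,"y":0,"z":0,"twist":0},{"gripper":0,"x":0,"y":0,"z":0,"twist":0},{"gripper":0,"x":0,"y":0,"z":0.05,"twist":0},{"gripper":0,"x":0,"y":0,"z":0.1,"twist":0},{"gripper":0,"x":0,"y":0,"z":0.15,"twist":0},{"gripper":0,"x":0,"y":0,"z":0.1,"twist":0},{"gripper":0,"x":0,"y":0,"z":0,"twist":0}]' 20
```

```text
time: 3.87
ee_pos: [0.5227, 0.0302, 0.3422]
tcp_rot: [[-0.949, -0.315, 0.007], [-0.315, 0.949, 0.002], [-0.007, -0.001, -1.0]]
contact_force: [0.8, 0.4, -0.9]
gripper_width: 0.0246
finger_force: 20.0
```

```bash
python3 -m jog '[{"gripper":0,"x":0,"y":-0.1,"z":0,"twist":-0.06},{"gripper":0,"x":-0.02,"y":-0.18,"z":0,"twist":-0.06},{"gripper":0,"x":-0.03,"y":-0.2,"z":0,"twist":-0.06},{"gripper":0,"x":-0.03,"y":-0.2,"z":0,"twist":-0.06},{"gripper":0,"x":-0.03,"y":-0.2,"z":0,"twist":-0.06},{"gripper":0,"x":-0.03,"y":-0.2,"z":0,"twist":-0.06},{"gripper":0,"x":-0.03,"y":-0.2,"z":0,"twist":-0.06},{"gripper":0,"x":-0.03,"y":-0.2,"z":0,"twist":-0.06},{"gripper":0,"x":-0.01,"y":-0.18,"z":0,"twist":-0.02},{"gripper":0,"x":0,"y":-0.14,"z":0,"twist":0}]'; python3 -m jog '[{"gripper":0,"x":0,"y":0,"z":0,"twist":0},{"gripper":0,"x":0,"y":0,"z":0,"twist":0}]'; python3 -c "
from h import *
save('wrist','w3')"
```

```text
time: 4.7
ee_pos: [0.4769, -0.3333, 0.3371]
tcp_rot: [[-0.997, 0.077, -0.002], [0.077, 0.997, -0.001], [0.002, -0.001, -1.0]]
contact_force: [0.4, 0.5, -0.8]
gripper_width: 0.0247
finger_force: 20.0
time: 4.87
ee_pos: [0.4777, -0.3316, 0.3369]
tcp_rot: [[-0.997, 0.076, -0.002], [0.076, 0.997, -0.0], [0.002, -0.001, -1.0]]
contact_force: [-0.1, 0.3, -0.8]
gripper_width: 0.0248
finger_force: 20.0
['color', 'camera_matrix', 'T_tool_cam'] [ 0.401 -0.327  0.319]
```

View pics/w3.png

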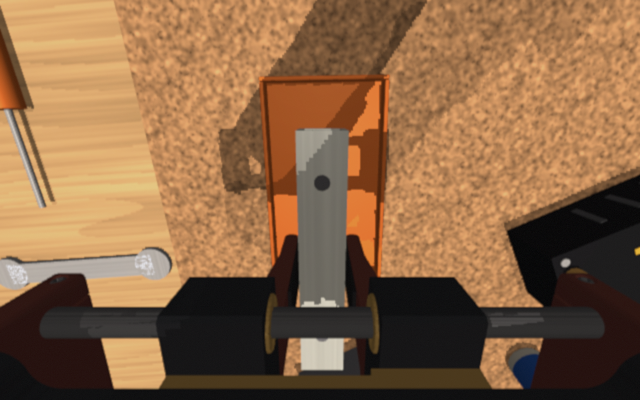

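The tray's far rim corners are at (261,78) and (389,75), its sides run to (272,260) and (380,260), and the held tube's far end is at (296–348,129).

```bash
python3 - <<'E'
from h import *
P=lambda u,v,z:pt('w3',u,v,z)[:2]
a,b=P(261,78,.025),P(389,75,.025); print(a,b,np.hypot(*(a-b)))
d=(b-a)/np.hypot(*(b-a)); ax=np.array([d[1],-d[0]]); print('yaw',np.degrees(np.arctan2(ax[1],ax[0])),'c',(a+b)/2+ax*.105, P(297,130,.174),P(348,130,.174))
E
```

```text
[ 0.3633 -0.3797] [ 0.3697 -0.2626] 0.11727476284350352
yaw -3.1283392714260554 c [ 0.47134353 -0.32688013] [ 0.4062 -0.3388] [ 0.408  -0.3147]
```

```bash
python3 -m jog '[{"gripper":0,"x":-0.03,"y":0.02,"z":-0.1,"twist":0.02},{"gripper":0,"x":0,"y":0,"z":-0.18,"twist":0},{"gripper":0,"x":0,"y":0,"z":-0.18,"twist":0},{"gripper":0,"x":0,"y":0,"z":-0.12,"twist":0},{"gripper":0,"x":0,"y":0,"z":-0.06,"twist":0},{"gripper":0,"x":0,"y":0,"z":-0.03,"twist":0},{"gripper":0,"x":0,"y":0,"z":0,"twist":0},{"gripper":0,"x":0,"y":0,"z":0,"twist":0}]'; python3 -m jog '[{"gripper":0,"x":0,"y":0,"z":-0.01,"twist":0},{"gripper":0,"x":0,"y":0,"z":-0.01,"twist":0},{"gripper":0,"x":0,"y":0,"z":0,"twist":0}]'
```

```text
time: 5.58
ee_pos: [0.4738, -0.3254, 0.2047]
tcp_rot: [[-0.998, 0.055, 0.001], [0.055, 0.998, -0.001], [-0.001, -0.0, -1.0]]
contact_force: [0.6, -0.2, -0.3]
gripper_width: 0.0244
finger_force: 20.0
time: 5.83
ee_pos: [0.4736, -0.3256, 0.2005]
tcp_rot: [[-0.998, 0.055, 0.001], [0.055, 0.998, -0.0], [-0.001, -0.0, -1.0]]
contact_force: [0.4, -0.4, -1.2]
gripper_width: 0.025
finger_force: 20.0
```

```bash
python3 -m jog '[{"gripper":0,"x":0,"y":0,"z":-0.01,"twist":0},{"gripper":0,"x":0,"y":0,"z":-0.01,"twist":0},{"gripper":0,"x":0,"y":0,"z":0,"twist":0}]';python3 -m jog '[{"gripper":0,"x":0,"y":0,"z":-0.01,"twist":0},{"gripper":0,"x":0,"y":0,"z":0,"twist":0},{"gripper":0,"x":0,"y":0,"z":0,"twist":0}]'
```

```text
time: 6.08
ee_pos: [0.4732, -0.3254, 0.1955]
tcp_rot: [[-0.998, 0.056, -0.0], [0.056, 0.998, 0.0], [0.0, 0.0, -1.0]]
contact_force: [0.1, 0.6, -0.2]
gripper_width: 0.0249
finger_force: 20.0
time: 6.33
ee_pos: [0.4732, -0.3255, 0.1937]
tcp_rot: [[-0.998, 0.056, -0.0], [0.056, 0.998, 0.0], [0.0, 0.0, -1.0]]
contact_force: [0.2, 0.4, -1.1]
gripper_width: 0.025
finger_force: 20.0
```

```bash
python3 -m jog '[{"gripper":0,"x":0,"y":0,"z":-0.01,"twist":0},{"gripper":0,"x":0,"y":0,"z":0,"twist":0},{"gripper":0,"x":0,"y":0,"z":0,"twist":0}]';python3 -m jog '[{"gripper":0,"x":0,"y":0,"z":-0.005,"twist":0},{"gripper":0,"x":0,"y":0,"z":0,"twist":0},{"gripper":0,"x":0,"y":0,"z":0,"twist":0}]'
```

```text
time: 6.58
ee_pos: [0.4733, -0.3255, 0.1918]
tcp_rot: [[-0.998, 0.056, 0.0], [0.056, 0.998, -0.0], [-0.0, -0.0, -1.0]]
contact_force: [0.8, -0.6, -1.6]
gripper_width: 0.0249
finger_force: 20.0
time: 6.83
ee_pos: [0.4733, -0.3257, 0.1918]
tcp_rot: [[-0.998, 0.056, 0.001], [0.056, 0.998, 0.0], [-0.0, 0.0, -1.0]]
contact_force: [-2.5, 2.5, 10.3]
gripper_width: 0.0252
finger_force: 20.0
```

```bash
python3 -m jog '[{"gripper":0.55,"x":0,"y":0,"z":0,"twist":0},{"gripper":0.55,"x":0,"y":0,"z":0,"twist":0},{"gripper":0.55,"x":0,"y":0,"z":0,"twist":0},{"gripper":0.55,"x":0,"y":0,"z":0,"twist":0},{"gripper":0.55,"x":0,"y":0,"z":0.05,"twist":0},{"gripper":0.55,"x":0,"y":0,"z":0.1,"twist":0},{"gripper":0.55,"x":0,"y":0,"z":0.18,"twist":0},{"gripper":1,"x":0,"y":0,"z":0.2,"twist":0},{"gripper":1,"x":0,"y":0.05,"z":0.2,"twist":0},{"gripper":1,"x":0,"y":0.08,"z":0.19,"twist":0}]'
python3 -m jog '[{"gripper":1,"x":0,"y":0.12,"z":0.16,"twist":0.05},{"gripper":1,"x":0,"y":0.15,"z":0.13,"twist":0.05},{"gripper":1,"x":0,"y":0.2,"z":0,"twist":0.05},{"gripper":1,"x":0,"y":0.2,"z":0,"twist":0.05},{"gripper":1,"x":0,"y":0.2,"z":0,"twist":0.05},{"gripper":1,"x":0,"y":0.2,"z":0,"twist":0.05},{"gripper":1,"x":0,"y":0.2,"z":0,"twist":0.05},{"gripper":1,"x":0,"y":0.2,"z":0,"twist":0.05},{"gripper":1,"x":0,"y":0.2,"z":0,"twist":0.05},{"gripper":1,"x":0,"y":0.2,"z":0,"twist":0.05}]'
python3 -m jog '[{"gripper":1,"x":-0.03,"y":0.2,"z":0.05,"twist":0},{"gripper":1,"x":-0.03,"y":0.2,"z":0.05,"twist":0},{"gripper":1,"x":-0.03,"y":0.2,"z":0.05,"twist":0},{"gripper":1,"x":-0.03,"y":0.2,"z":0,"twist":0},{"gripper":1,"x":-0.03,"y":0.2,"z":0,"twist":0},{"gripper":1,"x":-0.03,"y":0.15,"z":0,"twist":0},{"gripper":1,"x":0,"y":0,"z":0,"twist":0},{"gripper":1,"x":0,"y":0,"z":0,"twist":0}]'; python3 -c "
from h import *
save('wrist','w4')"
```

```text
time: 7.67
ee_pos: [0.4724, -0.3007, 0.3775]
tcp_rot: [[-0.998, 0.059, 0.0], [0.059, 0.998, -0.002], [-0.0, -0.001, -1.0]]
contact_force: [1.2, -0.2, -0.7]
gripper_width: 0.0649
finger_force: 0.0
time: 8.5
ee_pos: [0.4726, 0.076, 0.4336]
tcp_rot: [[-0.943, -0.332, 0.001], [-0.332, 0.943, 0.0], [-0.001, 0.0, -1.0]]
contact_force: [1.6, 1.2, -0.0]
gripper_width: 0.0879
finger_force: 0.0
time: 9.17
ee_pos: [0.4365, 0.3059, 0.4629]
tcp_rot: [[-0.943, -0.334, -0.0], [-0.334, 0.943, -0.0], [0.0, -0.0, -1.0]]
contact_force: [0.4, -1.8, 0.2]
gripper_width: 0.0879
finger_force: 0.0
['color', 'camera_matrix', 'T_tool_cam'] [0.364 0.279 0.445]
```

View pics/w4.png

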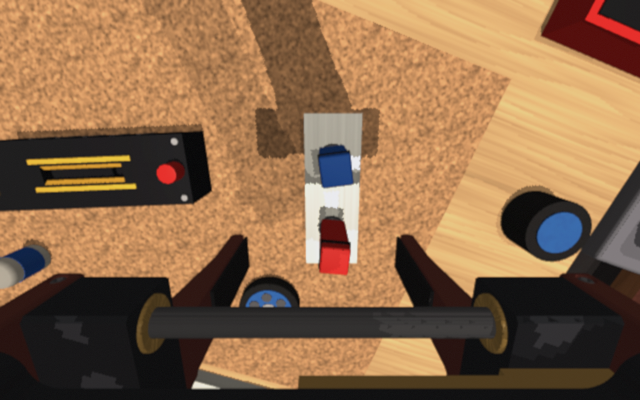

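```bash
python3 -c "
import cv2
a=cv2.imread('pics/w4.png')[100:280,270:400]; cv2.imwrite('pics/w4c.png',cv2.resize(a,None,fx=3.3,fy=3.3,interpolation=cv2.INTER_CUBIC))"
```

```text
(no output)
```

View pics/w4c.png

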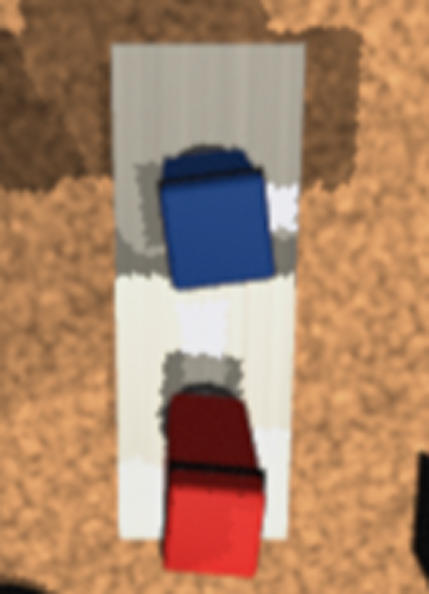

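In the crop, the blue top's corners are (160,186),(264,171),(274,274),(176,290), and the rack plate's corners are (111,44),(306,44),(287,538),(120,538); the blue handle is turned a few degrees relative to the rack.

```bash
python3 - <<'E'
from h import *
P=lambda u,v,z:pt('w4',270+u/3.3,100+v/3.3,z)[:2]
ang=lambda d:np.degrees(np.arctan2(d[1],d[0]))
q=[P(*c,.208) for c in [(160,186),(264,171),(274,274),(176,290)]]
print('blue',np.mean(q,0),[ang(q[(i+1)%4]-q[i])%90 for i in range(4)],[np.hypot(*(q[(i+1)%4]-q[i])) for i in range(4)])
q=[P(*c,.125) for c in [(111,44),(306,44),(287,538),(120,538)]]
c=np.mean(q,0); d=q[3]+q[2]-q[0]-q[1]; print('rack',c,ang(d),[np.hypot(*(q[(i+1)%4]-q[i])) for i in range(4)])
d=d/np.hypot(*d); print('a',c-.04*d,'b',c+.04*d)
E
```

```text
blue [0.39965  0.303975] [np.float64(27.68436448999617), np.float64(26.665923924112384), np.float64(29.07733149951661), np.float64(28.24104158281918)] [np.float64(0.025182930726982494), np.float64(0.025401771591761085), np.float64(0.024486118516416563), np.float64(0.025994230129011316)]
rack [0.4386   0.318025] 19.552437636748266 [np.float64(0.06091732101791741), np.float64(0.17107510046760166), np.float64(0.060379218279139724), np.float64(0.17105396809194456)]
a [0.40090658 0.30463822] b [0.47629342 0.33141178]
```

```bash
python3 -m jog '[{"gripper":1,"x":-0.1,"y":-0.01,"z":0,"twist":0.1},{"gripper":1,"x":-0.08,"y":0,"z":0,"twist":0.087},{"gripper":1,"x":0,"y":0,"z":-0.15,"twist":0},{"gripper":1,"x":0,"y":0,"z":-0.18,"twist":0},{"gripper":1,"x":0,"y":0,"z":-0.18,"twist":0},{"gripper":1,"x":0,"y":0,"z":-0.1,"twist":0},{"gripper":1,"x":0,"y":0,"z":-0.04,"twist":0},{"gripper":1,"x":0,"y":0,"z":0,"twist":0},{"gripper":1,"x":0,"y":0,"z":0,"twist":0}]' 40
```

```text
time: 9.97
ee_pos: [0.4021, 0.3018, 0.3338]
tcp_rot: [[-0.886, -0.464, 0.001], [-0.464, 0.886, 0.0], [-0.001, -0.0, -1.0]]
contact_force: [0.3, 0.7, 0.7]
gripper_width: 0.0876
finger_force: 0.0
```

```bash
python3 -m jog '[{"gripper":0.4,"x":-0.007,"y":0.012,"z":0,"twist":0},{"gripper":0.4,"x":0,"y":0,"z":0,"twist":0},{"gripper":0.4,"x":0,"y":0,"z":0,"twist":0},{"gripper":0.4,"x":0,"y":0,"z":0,"twist":0},{"gripper":0.4,"x":0,"y":0,"z":0,"twist":0},{"gripper":0.4,"x":0,"y":0,"z":0,"twist":0},{"gripper":0.4,"x":0,"y":0,"z":0,"twist":0},{"gripper":0,"x":0,"y":0,"z":0,"twist":0},{"gripper":0,"x":0,"y":0,"z":0,"twist":0},{"gripper":0,"x":0,"y":0,"z":0,"twist":0}]' 40
python3 -m jog '[{"gripper":0,"x":0,"y":0,"z":0,"twist":0},{"gripper":0,"x":0,"y":0,"z":0,"twist":0},{"gripper":0,"x":0,"y":0,"z":0,"twist":0}]'
```

```text
time: 10.8
ee_pos: [0.3999, 0.3049, 0.3327]
tcp_rot: [[-0.885, -0.465, -0.0], [-0.465, 0.885, -0.0], [0.0, -0.0, -1.0]]
contact_force: [0.2, -0.5, -0.3]
gripper_width: 0.0258
finger_force: 39.9
time: 11.05
ee_pos: [0.3999, 0.3049, 0.3327]
tcp_rot: [[-0.885, -0.465, -0.0], [-0.465, 0.885, -0.0], [0.0, -0.0, -1.0]]
contact_force: [-0.2, 0.3, 0.1]
gripper_width: 0.0261
finger_force: 39.9
```

```bash
python3 -m jog '[{"gripper":0,"x":0,"y":0,"z":0.1,"twist":0},{"gripper":0,"x":0,"y":0,"z":0.18,"twist":0},{"gripper":0,"x":0,"y":0,"z":0.2,"twist":0},{"gripper":0,"x":0,"y":0,"z":0.15,"twist":0},{"gripper":0,"x":0,"y":0,"z":0.07,"twist":0},{"gripper":0,"x":0,"y":0,"z":0,"twist":0}]' 40
```

```text
time: 11.55
ee_pos: [0.4004, 0.3053, 0.4764]
tcp_rot: [[-0.885, -0.465, 0.005], [-0.465, 0.885, 0.005], [-0.006, 0.002, -1.0]]
contact_force: [1.0, 0.7, -2.0]
gripper_width: 0.0257
finger_force: 40.0
```

```bash
python3 -m jog '[{"gripper":0,"x":0.04,"y":-0.09,"z":0,"twist":0},{"gripper":0,"x":0.08,"y":-0.17,"z":0,"twist":0},{"gripper":0,"x":0.08,"y":-0.17,"z":0,"twist":0},{"gripper":0,"x":0.08,"y":-0.17,"z":0,"twist":0},{"gripper":0,"x":0.08,"y":-0.17,"z":0,"twist":0},{"gripper":0,"x":0.08,"y":-0.17,"z":0,"twist":0},{"gripper":0,"x":0.08,"y":-0.17,"z":0,"twist":0},{"gripper":0,"x":0.058,"y":-0.125,"z":0,"twist":0},{"gripper":0,"x":0,"y":0,"z":-0.1,"twist":0},{"gripper":0,"x":0,"y":0,"z":0,"twist":0}]' 40; python3 -c "
from h import *
save('wrist','w5'); save('side','s5');save('scene','sc5')
a=cv2.imread('pics/s5.png')[60:280,190:410];b=cv2.imread('pics/sc5.png')[100:250,260:480]
a=cv2.resize(a,None,fx=1.8,fy=1.8,interpolation=2);b=cv2.resize(b,(400,273),interpolation=2);b=cv2.copyMakeBorder(b,0,a.shape[0]-273,0,0,0);cv2.imwrite('pics/c5.png',np.hstack([a,b]))"
```

```text
time: 12.38
ee_pos: [0.5146, 0.0559, 0.4485]
tcp_rot: [[-0.887, -0.462, -0.007], [-0.462, 0.887, -0.002], [0.007, 0.001, -1.0]]
contact_force: [-1.4, 0.4, -3.1]
gripper_width: 0.0261
finger_force: 40.0
['color', 'camera_matrix', 'T_tool_cam'] [0.446 0.019 0.431]
['color', 'camera_matrix', 'eye', 'rotation'] [ 0.509 -0.683  0.838]
['color', 'camera_matrix', 'eye', 'rotation'] [ 1.65  -0.022  0.823]
```

View pics/w5.png

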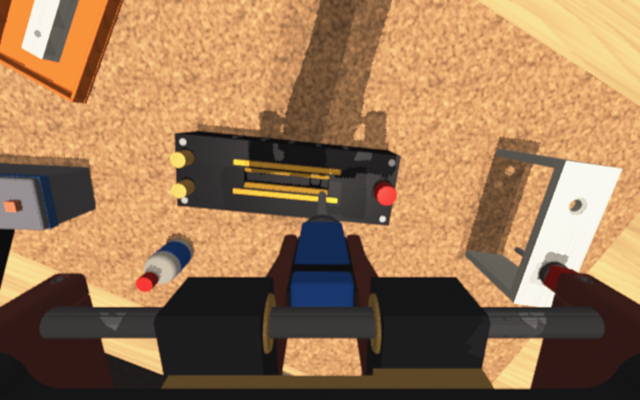

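The tube lies in the tray at (45,25). The slot's lips run (233,162)–(341,171) and (233,191)–(338,201), and the probe tip shows near (323,193).

```bash
python3 - <<'E'
from h import *
P=lambda u,v,z:pt('w5',u,v,z)[:2]
q=[P(233,162,.07),P(341,172,.07),P(338,201,.07),P(233,191,.07)]; print(q,np.mean(q,0)); d=q[1]+q[2]-q[0]-q[3]; print(np.degrees(np.arctan2(-d[0],d[1])))
r1,b1,b2=P(386,194,.095),P(178,160,.095),P(179,190,.095); b=(b1+b2)/2; d=r1-b; print('studs',b+d*121/241, np.degrees(np.arctan2(-d[0],d[1])),np.hypot(*d))
s=r.observe(); R=np.array(s['tcp_rot']).reshape(3,3); print(s['ee_pos'],np.array(s['ee_pos'])+R@[0,0,.3177], 'tip seen',P(323,191,.131))
print(px('w5',np.array(s['ee_pos'])+R@[0,0,.3177]))
E
```

```text
[array([ 0.5418, -0.0522]), array([0.492, 0.07 ]), array([0.5262, 0.0843]), array([ 0.5753, -0.0382])] [0.533825 0.015975]
22.007001002149078
studs [0.53248714 0.0148361 ] 22.167164707565945 0.23998826012953217
[0.51500408 0.05896146 0.45196864] [0.51427207 0.05885481 0.1342695 ] tip seen [0.5104 0.0543]
[325.1 197. ]
```

```bash
python3 -c "
import cv2
from h import px
import numpy as np
w=cv2.imread('pics/w5.png')[150:250,280:380]; w=cv2.resize(w,(396,396),interpolation=cv2.INTER_CUBIC)
a=cv2.imread('pics/s5.png')[110:210,250:350]; a=cv2.resize(a,(396,396),interpolation=cv2.INTER_CUBIC)
cv2.imwrite('pics/c5.png',np.hstack([w,a]));print(px('s5',[.5143,.0589,.1343]),px('s5',[.5143,.0589,.244]))"
```

```text
[294.1 168.7] [292.5 130.6]
```

View pics/c5.png

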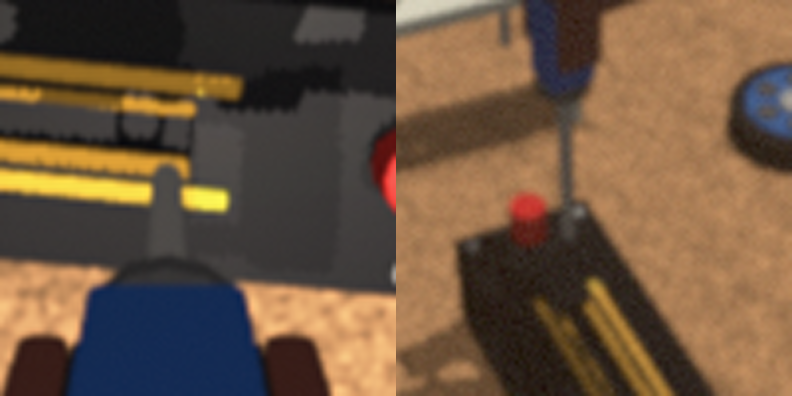

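```bash
python3 -m jog '[{"gripper":0,"x":0.008,"y":-0.008,"z":-0.1,"twist":0},{"gripper":0,"x":0,"y":0,"z":-0.13,"twist":0},{"gripper":0,"x":0,"y":0,"z":-0.06,"twist":0},{"gripper":0,"x":0,"y":0,"z":0,"twist":0},{"gripper":0,"x":0,"y":0,"z":0,"twist":0}]'; python3 -m jog '[{"gripper":0,"x":0,"y":0,"z":-0.01,"twist":0},{"gripper":0,"x":0,"y":0,"z":-0.01,"twist":0},{"gripper":0,"x":0,"y":0,"z":-0.01,"twist":0},{"gripper":0,"x":0,"y":0,"z":0,"twist":0}]'; python3 -m jog '[{"gripper":0,"x":0,"y":0,"z":-0.01,"twist":0},{"gripper":0,"x":0,"y":0,"z":-0.01,"twist":0},{"gripper":0,"x":0,"y":0,"z":0,"twist":0}]'
```

```text
time: 12.95
ee_pos: [0.5169, 0.0574, 0.395]
tcp_rot: [[-0.884, -0.467, -0.001], [-0.467, 0.884, -0.0], [0.001, 0.0, -1.0]]
contact_force: [0.6, -0.8, -2.2]
gripper_width: 0.0255
finger_force: 40.0
time: 13.28
ee_pos: [0.5171, 0.0564, 0.389]
tcp_rot: [[-0.885, -0.465, 0.0], [-0.465, 0.885, 0.0], [-0.001, -0.0, -1.0]]
contact_force: [0.1, -0.1, -1.8]
gripper_width: 0.0263
finger_force: 40.0
time: 13.53
ee_pos: [0.517, 0.0563, 0.3844]
tcp_rot: [[-0.885, -0.465, -0.001], [-0.465, 0.885, -0.0], [0.0, 0.0, -1.0]]
contact_force: [0.5, -0.2, -1.3]
gripper_width: 0.0256
finger_force: 40.0
```

```bash
python3 -m jog '[{"gripper":0,"x":0,"y":0,"z":-0.01,"twist":0},{"gripper":0,"x":0,"y":0,"z":-0.01,"twist":0},{"gripper":0,"x":0,"y":0,"z":-0.01,"twist":0},{"gripper":0,"x":0,"y":0,"z":0,"twist":0}]'; python3 -m jog '[{"gripper":0,"x":0,"y":0,"z":-0.01,"twist":0},{"gripper":0,"x":0,"y":0,"z":-0.01,"twist":0},{"gripper":0,"x":0,"y":0,"z":0,"twist":0}]'; python3 -m jog '[{"gripper":0,"x":0,"y":0,"z":-0.01,"twist":0},{"gripper":0,"x":0,"y":0,"z":0,"twist":0},{"gripper":0,"x":0,"y":0,"z":0,"twist":0}]'
```

```text
time: 13.87
ee_pos: [0.5169, 0.0563, 0.3783]
tcp_rot: [[-0.885, -0.465, -0.001], [-0.465, 0.885, -0.0], [0.001, 0.0, -1.0]]
contact_force: [-0.4, 0.1, -1.1]
gripper_width: 0.0263
finger_force: 40.0
time: 14.12
ee_pos: [0.5169, 0.0563, 0.3744]
tcp_rot: [[-0.885, -0.465, -0.001], [-0.465, 0.885, -0.0], [0.001, 0.0, -1.0]]
contact_force: [-0.3, -0.3, -1.5]
gripper_width: 0.0256
finger_force: 40.0
time: 14.37
ee_pos: [0.5171, 0.0563, 0.3727]
tcp_rot: [[-0.885, -0.465, -0.0], [-0.465, 0.885, -0.0], [0.0, -0.0, -1.0]]
contact_force: [-0.1, 0.0, -1.0]
gripper_width: 0.0256
finger_force: 40.0
```

```bash
python3 -m jog '[{"gripper":0,"x":0,"y":0,"z":-0.005,"twist":0},{"gripper":0,"x":0,"y":0,"z":0,"twist":0}]'; python3 -m jog '[{"gripper":0,"x":0,"y":0,"z":-0.005,"twist":0},{"gripper":0,"x":0,"y":0,"z":0,"twist":0}]'; 
```

```text
time: 14.53
ee_pos: [0.5172, 0.0563, 0.3722]
tcp_rot: [[-0.885, -0.465, 0.0], [-0.465, 0.885, 0.0], [-0.0, 0.0, -1.0]]
contact_force: [-0.8, -0.3, 3.8]
gripper_width: 0.026
finger_force: 40.0
time: 14.7
ee_pos: [0.5173, 0.0562, 0.3718]
tcp_rot: [[-0.885, -0.465, 0.001], [-0.465, 0.885, 0.0], [-0.001, 0.0, -1.0]]
contact_force: [-3.2, -0.4, 9.6]
gripper_width: 0.0257
finger_force: 40.0
```

```bash
f(){ grep -E 'ee_pos|contact'; }
python3 -m jog '[{"gripper":0,"x":0.006,"y":-0.014,"z":0,"twist":0},{"gripper":0,"x":0,"y":0,"z":0,"twist":0}]'|f; python3 -m jog '[{"gripper":0,"x":0.006,"y":-0.014,"z":0,"twist":0},{"gripper":0,"x":0,"y":0,"z":0,"twist":0}]'|f;python3 -m jog '[{"gripper":0,"x":0.006,"y":-0.014,"z":0,"twist":0},{"gripper":0,"x":0,"y":0,"z":0,"twist":0}]'|f
```

```text
ee_pos: [0.5184, 0.0531, 0.3709]
contact_force: [0.3, -0.2, -1.1]
ee_pos: [0.5195, 0.0502, 0.3705]
contact_force: [-0.6, 0.1, -1.4]
ee_pos: [0.5208, 0.0474, 0.3706]
contact_force: [-0.5, 0.8, -1.1]
```

```bash
f(){ grep -E 'ee_pos|contact'; }
python3 -m jog '[{"gripper":0,"x":0,"y":0,"z":-0.005,"twist":0},{"gripper":0,"x":0,"y":0,"z":0,"twist":0}]'|f; python3 -m jog '[{"gripper":0,"x":0,"y":0,"z":-0.005,"twist":0},{"gripper":0,"x":0,"y":0,"z":0,"twist":0}]'|f;python3 -m jog '[{"gripper":0,"x":0,"y":0,"z":-0.005,"twist":0},{"gripper":0,"x":0,"y":0,"z":0,"twist":0}]'|f
```

```text
ee_pos: [0.5206, 0.0479, 0.3695]
contact_force: [1.0, -0.2, -0.5]
ee_pos: [0.5206, 0.048, 0.3686]
contact_force: [0.1, 0.8, -1.4]
ee_pos: [0.5206, 0.048, 0.3676]
contact_force: [0.4, 0.2, -1.2]
```

```bash
f(){ grep -E 'ee_pos|contact'; }
python3 -m jog '[{"gripper":0,"x":0,"y":0,"z":-0.01,"twist":0},{"gripper":0,"x":0,"y":0,"z":0,"twist":0}]'|f; python3 -m jog '[{"gripper":0,"x":0,"y":0,"z":-0.01,"twist":0},{"gripper":0,"x":0,"y":0,"z":0,"twist":0}]'|f;python3 -m jog '[{"gripper":0,"x":0,"y":0,"z":-0.01,"twist":0},{"gripper":0,"x":0,"y":0,"z":0,"twist":0}]'|f
```

```text
ee_pos: [0.5208, 0.048, 0.3659]
contact_force: [-0.0, 0.2, 0.1]
ee_pos: [0.5208, 0.0479, 0.3639]
contact_force: [-0.5, 0.3, 2.4]
ee_pos: [0.5208, 0.048, 0.3617]
contact_force: [-0.4, 0.0, 2.1]
```

```bash
f(){ grep -E 'ee_pos|contact'; }
for i in 1; do python3 -m jog '[{"gripper":0,"x":0,"y":0,"z":-0.01,"twist":0},{"gripper":0,"x":0,"y":0,"z":0,"twist":0}]'|f; python3 -m jog '[{"gripper":0,"x":0,"y":0,"z":-0.01,"twist":0},{"gripper":0,"x":0,"y":0,"z":0,"twist":0}]'|f;python3 -m jog '[{"gripper":0,"x":0,"y":0,"z":-0.005,"twist":0},{"gripper":0,"x":0,"y":0,"z":0,"twist":0}]'|f;python3 -m jog '[{"gripper":0,"x":0,"y":0,"z":-0.005,"twist":0},{"gripper":0,"x":0,"y":0,"z":0,"twist":0}]'|f; done
```

```text
ee_pos: [0.5208, 0.048, 0.3596]
contact_force: [0.4, 0.3, 1.9]
ee_pos: [0.5208, 0.048, 0.3576]
contact_force: [0.4, 0.9, 1.9]
ee_pos: [0.5208, 0.048, 0.3567]
contact_force: [-0.0, 0.3, 2.2]
ee_pos: [0.5208, 0.0479, 0.3561]
contact_force: [-0.1, 0.0, 6.3]
```

```bash
f(){ grep -E 'ee_pos|contact'; }
python3 -m jog '[{"gripper":0,"x":0,"y":0,"z":-0.007,"twist":0},{"gripper":0,"x":0,"y":0,"z":0,"twist":0}]'|f; python3 -m jog '[{"gripper":0,"x":0,"y":0,"z":-0.007,"twist":0},{"gripper":0,"x":0,"y":0,"z":0,"twist":0},{"gripper":0,"x":0,"y":0,"z":0,"twist":0}]'|f
```

```text
ee_pos: [0.521, 0.0479, 0.3556]
contact_force: [-3.6, 0.7, 15.1]
ee_pos: [0.5213, 0.0479, 0.3554]
contact_force: [-5.3, 0.3, 22.0]
```

```bash
python3 -m jog '[{"gripper":0,"x":0,"y":0,"z":0.05,"twist":0},{"gripper":0,"x":0,"y":0,"z":0.1,"twist":0},{"gripper":0,"x":0,"y":0,"z":0.15,"twist":0},{"gripper":0,"x":0,"y":0,"z":0.18,"twist":0},{"gripper":0,"x":0,"y":0,"z":0.12,"twist":0},{"gripper":0,"x":0,"y":0,"z":0.03,"twist":0},{"gripper":0,"x":0,"y":0,"z":0,"twist":0}]'; python3 -m jog '[{"gripper":0,"x":-0.04,"y":0.085,"z":0,"twist":0},{"gripper":0,"x":-0.08,"y":0.17,"z":0,"twist":0},{"gripper":0,"x":-0.08,"y":0.17,"z":0,"twist":0},{"gripper":0,"x":-0.08,"y":0.17,"z":0,"twist":0},{"gripper":0,"x":-0.08,"y":0.17,"z":0,"twist":0},{"gripper":0,"x":-0.08,"y":0.17,"z":0,"twist":0},{"gripper":0,"x":-0.08,"y":0.17,"z":0,"twist":0},{"gripper":0,"x":-0.06,"y":0.13,"z":0,"twist":0},{"gripper":0,"x":-0.025,"y":0.05,"z":0,"twist":0},{"gripper":0,"x":0,"y":0,"z":0,"twist":0}]'; python3 -m jog '[{"gripper":0,"x":0,"y":0,"z":0,"twist":0},{"gripper":0,"x":0,"y":0,"z":0,"twist":0}]'
```

```text
time: 17.87
ee_pos: [0.5208, 0.0478, 0.4801]
tcp_rot: [[-0.885, -0.465, 0.002], [-0.465, 0.885, 0.001], [-0.003, -0.0, -1.0]]
contact_force: [0.2, -0.4, -2.7]
gripper_width: 0.026
finger_force: 40.0
time: 18.7
ee_pos: [0.3976, 0.3073, 0.4766]
tcp_rot: [[-0.882, -0.47, -0.003], [-0.47, 0.882, -0.002], [0.004, -0.0, -1.0]]
contact_force: [0.6, 0.2, -0.6]
gripper_width: 0.0258
finger_force: 40.0
time: 18.87
ee_pos: [0.4006, 0.303, 0.478]
tcp_rot: [[-0.886, -0.463, -0.001], [-0.463, 0.886, -0.002], [0.002, -0.001, -1.0]]
contact_force: [0.2, -1.1, -0.6]
gripper_width: 0.0259
finger_force: 40.0
```

```bash
python3 -m jog '[{"gripper":0,"x":0,"y":0.008,"z":-0.06,"twist":0},{"gripper":0,"x":0,"y":0,"z":-0.09,"twist":0},{"gripper":0,"x":0,"y":0,"z":0,"twist":0},{"gripper":0,"x":0,"y":0,"z":0,"twist":0}]'; python3 -m jog '[{"gripper":0,"x":0,"y":0,"z":-0.015,"twist":0},{"gripper":0,"x":0,"y":0,"z":-0.015,"twist":0},{"gripper":0,"x":0,"y":0,"z":0,"twist":0},{"gripper":0,"x":0,"y":0,"z":0,"twist":0}]'
```

```text
time: 19.2
ee_pos: [0.4003, 0.3048, 0.4484]
tcp_rot: [[-0.886, -0.463, -0.001], [-0.463, 0.886, -0.002], [0.002, -0.001, -1.0]]
contact_force: [0.7, 0.1, -0.5]
gripper_width: 0.0258
finger_force: 40.0
time: 19.53
ee_pos: [0.3998, 0.3064, 0.4433]
tcp_rot: [[-0.885, -0.465, 0.0], [-0.465, 0.885, 0.0], [-0.0, 0.0, -1.0]]
contact_force: [-0.1, 0.7, -1.9]
gripper_width: 0.0257
finger_force: 40.0
```

```bash
f(){ grep -E 'ee_pos|contact'; }
python3 -m jog '[{"gripper":0,"x":0,"y":0,"z":-0.015,"twist":0},{"gripper":0,"x":0,"y":0,"z":-0.01,"twist":0},{"gripper":0,"x":0,"y":0,"z":0,"twist":0}]'|f; python3 -m jog '[{"gripper":0,"x":0,"y":0,"z":-0.01,"twist":0},{"gripper":0,"x":0,"y":0,"z":-0.01,"twist":0},{"gripper":0,"x":0,"y":0,"z":0,"twist":0}]'|f
```

```text
ee_pos: [0.3995, 0.3065, 0.4376]
contact_force: [0.3, 0.4, -1.3]
ee_pos: [0.3996, 0.3064, 0.4336]
contact_force: [-0.7, -0.1, -1.9]
```

```bash
f(){ grep -E 'ee_pos|contact'; }
python3 -m jog '[{"gripper":0,"x":0.001,"y":-0.007,"z":0,"twist":0},{"gripper":0,"x":0,"y":0,"z":-0.03,"twist":0},{"gripper":0,"x":0,"y":0,"z":-0.03,"twist":0},{"gripper":0,"x":0,"y":0,"z":0,"twist":0}]'|f; python3 -m jog '[{"gripper":0,"x":0,"y":0,"z":-0.05,"twist":0},{"gripper":0,"x":0,"y":0,"z":-0.05,"twist":0},{"gripper":0,"x":0,"y":0,"z":-0.05,"twist":0},{"gripper":0,"x":0,"y":0,"z":0,"twist":0}]'|f
```

```text
ee_pos: [0.3995, 0.3048, 0.4205]
contact_force: [-0.2, -0.1, -1.6]
ee_pos: [0.3992, 0.3046, 0.3894]
contact_force: [-0.4, -0.4, -1.1]
```

```bash
f(){ grep -E 'ee_pos|contact'; }
python3 -m jog '[{"gripper":0,"x":0.003,"y":0,"z":-0.07,"twist":0},{"gripper":0,"x":0,"y":0,"z":-0.07,"twist":0},{"gripper":0,"x":0,"y":0,"z":-0.07,"twist":0},{"gripper":0,"x":0,"y":0,"z":-0.04,"twist":0},{"gripper":0,"x":0,"y":0,"z":0,"twist":0},{"gripper":0,"x":0,"y":0,"z":0,"twist":0}]'|f; python3 -m jog '[{"gripper":0,"x":0,"y":0,"z":-0.01,"twist":0},{"gripper":0,"x":0,"y":0,"z":0,"twist":0},{"gripper":0,"x":0,"y":0,"z":0,"twist":0}]'|f;python3 -m jog '[{"gripper":0,"x":0,"y":0,"z":-0.007,"twist":0},{"gripper":0,"x":0,"y":0,"z":0,"twist":0},{"gripper":0,"x":0,"y":0,"z":0,"twist":0}]'|f
```

```text
ee_pos: [0.4005, 0.3052, 0.3419]
contact_force: [0.7, 0.5, -1.5]
ee_pos: [0.4006, 0.3052, 0.3405]
contact_force: [0.2, -0.3, -0.4]
ee_pos: [0.4004, 0.3051, 0.3387]
contact_force: [-1.2, 0.5, -0.9]
```

```bash
f(){ grep -E 'ee_pos|contact'; }
python3 -m jog '[{"gripper":0,"x":0,"y":0,"z":-0.01,"twist":0},{"gripper":0,"x":0,"y":0,"z":-0.01,"twist":0},{"gripper":0,"x":0,"y":0,"z":0,"twist":0}]'|f; python3 -m jog '[{"gripper":0,"x":0,"y":0,"z":-0.006,"twist":0},{"gripper":0,"x":0,"y":0,"z":0,"twist":0},{"gripper":0,"x":0,"y":0,"z":0,"twist":0}]'|f;python3 -m jog '[{"gripper":0,"x":0,"y":0,"z":-0.004,"twist":0},{"gripper":0,"x":0,"y":0,"z":0,"twist":0},{"gripper":0,"x":0,"y":0,"z":0,"twist":0}]'|f
```

```text
ee_pos: [0.4004, 0.305, 0.3341]
contact_force: [-0.4, -0.7, -1.2]
ee_pos: [0.4005, 0.3051, 0.3333]
contact_force: [-0.1, 0.2, -1.0]
ee_pos: [0.4005, 0.3052, 0.3327]
contact_force: [0.4, 0.3, -0.0]
```

```bash
python3 -m jog '[{"gripper":1,"x":0,"y":0,"z":0,"twist":0},{"gripper":1,"x":0,"y":0,"z":0,"twist":0},{"gripper":1,"x":0,"y":0,"z":0,"twist":0},{"gripper":1,"x":0,"y":0,"z":0,"twist":0},{"gripper":1,"x":0,"y":0,"z":0,"twist":0},{"gripper":1,"x":0,"y":0,"z":0,"twist":0},{"gripper":1,"x":0,"y":0,"z":0.05,"twist":0},{"gripper":1,"x":0,"y":0,"z":0.1,"twist":0},{"gripper":1,"x":0,"y":0,"z":0.2,"twist":0},{"gripper":1,"x":0,"y":0,"z":0.2,"twist":0}]';python3 -m jog '[{"gripper":1,"x":0.03,"y":0,"z":0.15,"twist":-0.15},{"gripper":1,"x":0.1,"y":-0.05,"z":0.05,"twist":0},{"gripper":1,"x":0.1,"y":-0.1,"z":0,"twist":0},{"gripper":1,"x":0.1,"y":-0.1,"z":0,"twist":0},{"gripper":1,"x":0,"y":0,"z":0,"twist":0},{"gripper":1,"x":0,"y":0,"z":0,"twist":0}]'; python3 -c "
from h import *
save('side','s6');save('wrist','w6')
a=cv2.imread('pics/s6.png')[50:400,150:470];b=cv2.imread('pics/w6.png')[0:350,150:580]
cv2.imwrite('pics/c6.png',np.hstack([a,b]))"
```

```text
time: 23.28
ee_pos: [0.4, 0.3046, 0.4437]
tcp_rot: [[-0.885, -0.465, -0.002], [-0.465, 0.885, -0.002], [0.003, -0.001, -1.0]]
contact_force: [1.0, 0.8, -0.4]
gripper_width: 0.0868
finger_force: 0.0
time: 23.78
ee_pos: [0.4673, 0.2537, 0.4833]
tcp_rot: [[-0.935, -0.355, 0.001], [-0.355, 0.935, 0.0], [-0.001, -0.0, -1.0]]
contact_force: [0.5, 0.6, 0.9]
gripper_width: 0.0874
finger_force: 0.0
['color', 'camera_matrix', 'eye', 'rotation'] [ 0.509 -0.683  0.838]
['color', 'camera_matrix', 'T_tool_cam'] [0.394 0.226 0.465]
```

View pics/c6.png

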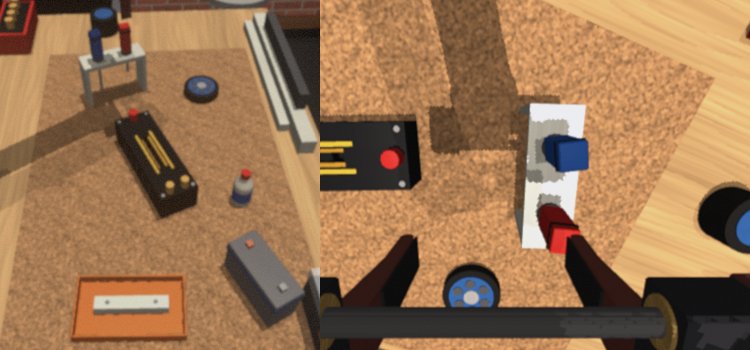

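The picture shows the tube flat in the tray at (130,303), both probes hanging upright in the rack at (96,45) and (125,38), and the bystanders unmoved.

```bash
python3 -c "
from plant import r
print(r.job_done())"
```

```text
the job is handed in; nothing more can be done
None
```

I did the job in the order asked and handed it in at about 24 s: the tube lies flat in the tray, the hidden button is pushed in until it hit its stop (about 10 mm of travel), the long probe hangs back upright in its free hole, and the battery, wheel, bottle and short probe look unmoved in the last pictures.

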